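# Start the kiln from its guarded console

## Task

Start the kiln from the grey console on the bench: lift its yellow guard cover right over until it rests on its stop, then twist the black start knob clockwise to its stop, hold it there for about a second, and let go so that it springs back home. Leave the cover open and the things round about undisturbed.

Things in the scene. Friction and masses are not known exactly. Their poses are not given: they have to be found in the camera images.
- console: grey console fixed to the bench, 170 (x) x 180 (y) mm. Origin under its middle; x to its back, y to its left, z up; front (-x) towards the robot. Panel slopes 23 degrees, from 104 mm high at x = -85 to 155 mm at x = 35; a riser 187 mm high stands behind (x = 35 to 85). The knob's axis leaves the panel square at (-25, 0, 130) mm, so it leans 23 degrees to the front
- knob_grip (a point): on the knob's axis, 35 mm above the panel, inside its bar: where to grip. z: out of the panel along the axis; x: along the bar (turns with it) to its end with the white line, at home 30 degrees left of straight up the slope. Black bar 62 mm long (x), 16 mm thick (y), standing 14 to 46 mm above the panel on a 52 mm disc
- start_knob (a joint): turn of the spring-return knob: 0 = home, grows clockwise as seen when facing the panel, stop at 1.05 rad; a spring (0.02 to 0.09 N m) turns it back home when released
- guard_hinge (a point): middle of the guard cover's hinge line, along the console's y axis, at (50, 0, 190) mm in the console frame; axes turn with the cover and equal the console's when the cover is shut
- guard_handle (a point): middle of the round steel bar handle of the yellow cover: 10 mm thick, 90 mm long along y, 38 mm in front of the cover's front lip with an open gap of 33 mm between; 163 mm from the hinge line and 6 mm below it when shut, free space below. Cover 170 mm wide, 125 mm from hinge to front, 5 mm thick, 16 mm deep lip at front and sides, 0.2 kg
- guard (a joint): opening of the cover: 0 = shut (level, over the knob), grows as it swings up and back; stop at 1.85 rad (leaning back past upright). Its stiff hinge holds it at any angle
- block: cream plaster block lying 235 x 66 x 98 mm high, origin under its middle, bystander
- jar_red: pale glaze jar with red lid, 65 mm wide, 91 mm high, origin under its middle, bystander
- jar_dark: pale glaze jar with dark lid, 65 mm wide, 91 mm high, origin under its middle, bystander
- small_pot: small unglazed flared pot, 88 mm wide, 90 mm high, origin under its middle, bystander
- mug: white mug with blue flowers, 84 x 100 x 74 mm, origin under its middle, bystander
- loop: loop tool with wooden handle, 38 x 169 x 17 mm, lying flat, origin under its middle, bystander
- rib: red rubber kidney-shaped rib, 43 x 92 x 9 mm, lying flat, origin under its middle, bystander

How it is judged:
On the way, in this order (a step that is already met when the one before it is completed fails the run):
1. the guard cover is swung right over and rests on its stop (value of joint guard above 1.78 rad), for 0.2 s.
2. the start knob is twisted clockwise to its stop and held there at least half a second, the cover still open (value of joint start_knob above 0.98 rad and value of joint guard above 1.7 rad), for 0.5 s.
At the end, for the whole second after the job is handed in: the start knob has sprung back home (within 0.06 rad) after being held at its stop, and the guard cover rests open on its stop (beyond 1.75 of 1.85 rad) (value of joint start_knob below 0.06 rad and value of joint guard above 1.75 rad); the robot touches nothing.
It fails at once if a bystander (block, jars, pot, mug, loop tool, rib) is moved more than 3 cm (distance of any of block, jar_red, jar_dark, small_pot, mug, loop, rib from where it was at the start of the episode above 0.03 m).
It also fails if it takes over 64 s, if anything falls off the work surface, if the arm or the gripper's body presses on something with over 40 N, if the wrist force passes 120 N, or if a joint passes its speed limit or range.

## Robot

A 7-joint arm with a two-finger parallel gripper is mounted at the origin on a cart in front of the work surface, level with it; the furniture and walls round the work are solid. World frame = base frame: x ahead of the robot, y to its left, z up, the work surface at z = 0. Lengths are in m, angles in rad, forces in N, time in s.
With the tool pointing down it reaches from about 0.4 to 0.875 m from the base axis. Payload 19.3 kg.
Tool frame: the origin (TCP) lies at the very end of the fingers, on their centre line; the grasp point (between the pads) lies 19 mm behind it; z points along the fingers, y is the direction in which the jaws open and shut (so a half turn about z gives the same grasp; the last joint's range is limited). The gripper opens to 85 mm and grips with 20 to 120 N. Pads are 22 mm wide; open, the fingers measure 114 mm over their backs; the gripper's body (76 mm by 85 mm) begins 54 mm behind the grasp point. The pads swing forward as they close: fully open they stand 13 mm farther back than shut.
Start: joints at [1.278, 0.521, -0.036, 1.599, 0.021, 1.021, -0.113], TCP at [0.138, -0.61, 0.231] pointing down, gripper open.
Joint ranges: [-2.91, 2.91], [-0.3, 2.13], [-1.5, 1.42], [0.17, 2.43], [-1.26, 4.41], [0.16, 1.93], [-2.52, 2.52]. Speed limits (rad/s): [1.89, 1.89, 2.39, 2.39, 3.01, 3.01, 3.01].

## Interface

Orientations are given as [roll, pitch, yaw] about the fixed x, y, z axes, in that order (R = Rz(yaw) Ry(pitch) Rx(roll)).
In Python, from workcell import bot, vision, job_done gives the robot as it stands.
- The arm moves only by the tool arm_command, never from a script. Its arguments are lists of equal length, an entry for each row: "gripper": the finger opening in cm, from 0 to 8.54; "slide": the shift along the tool's x, y, z in cm, a list of three; "turn": the turn, a rotation vector about the tool's x, y, z in degrees, a list of three. A call has 1 to 5 rows; each row is the pose to reach, as a shift and turn from the pose commanded when the call began, along the tool's axes at that moment; what a row does not reach only later rows make up. A row lasts 1/8 s, in which the tool goes at most 62.5 mm and 10.7 degrees, less where a joint would pass 70% of its speed; a pose out of reach is approached as far as the arm can. A call with a gripper value outside its range is refused whole. The fingers move at their own pace and stop on an object; "force" is the grip in N (left out, the last holds). Time passes only in rows, so rows that repeat a pose let the fingers close. It gives the time, the measured TCP pose, the force and the opening at its end, in the units of the state.
- bot.observe(): the state, without advancing time (a new reading comes with each control period).
- vision.grab_frame(name): name is "scene" or "top" or "wrist"; returns the picture (420x560x3 uint8, blue, green, red); there is no depth.
- vision.camera_model(name): a dict with "mtx" (3x3 intrinsics, pixels), "T" (4x4, takes a point from camera to world coordinates). Camera axes: x right, y down, z forward; pixel columns grow to the right and rows downward; lengths in m; the calibration is good to about 2 mm. A picture is of the moment at which its call begins: read the wrist's pose just before it. camera_model takes no time and is no camera call; for the wrist camera it gives the pose at the moment of the call.
- job_done(): hands the job in, once; it reports no verdict.
The state is a dict: "clock": time; "qpos": joint angles; "qd": joint speeds; "joint_efforts": joint torques, N m; "position": TCP position; "tool_rot": TCP orientation; "force": force on the tool from outside, world axes, zero at the start; "moment": the same for the moment, N m; "grip_width": finger opening in m.
Only numpy, scipy, OpenCV 4.12 (cv2) and the standard library are available. Lean on these libraries where they do the work, as an engineer would, in place of code of your own. Each camera call takes 0.05 s, during which the arm holds its last target. There are 200 camera calls.

## Working session

There is one attempt and no reset: what is moved stays moved. The work goes in short steps, Python scripts to look and compute and a tool call to move; the robot and the scene stay as the last step left them, time stands still between calls to the robot, and variables do not carry over. Pictures are saved under pics/ and viewed, about 8 in all and at most 12, crops included, and the job is handed in when it is done.

Besides the shell and the picture viewer there is one more tool, called in YAML: its name, and indented under it one key for each argument. arm_command: Moves the arm, as the interface text tells. Its arguments: {"type":"object","properties":{"gripper":{"type":"array","items":{"type":"number"}},"slide":{"type":"array","items":{"type":"array","items":{"type":"number"}}},"turn":{"type":"array","items":{"type":"array","items":{"type":"number"}}},"force":{"type":"number"}},"required":["gripper","slide","turn"]}

```bash
mkdir -p pics; ls; python3 - <<'E'
from workcell import bot, vision
import cv2, numpy as np
s=bot.observe(); print(s['clock'],s['position'],s['tool_rot'],s['grip_width'])
for n in("scene","top"):
    f=vision.grab_frame(n); cv2.imwrite(f'pics/{n}0.png',f); m=vision.camera_model(n); print(n,m['mtx'].tolist(),np.round(m['T'],4).tolist())
a=np.vstack([cv2.imread('pics/scene0.png'),cv2.imread('pics/top0.png')])
E
```

```text
pics
0.0 [ 0.13799505 -0.60923826  0.23073965] [-3.14048598e+00  7.23845965e-05  2.22775510e-01] 0.08520499778651704
scene [[455.44647652790167, 0.0, 278.247402304532], [0.0, 455.44647652790167, 204.50370769077205], [0.0, 0.0, 1.0]] [[-0.6208, -0.3461, 0.7035, -0.4076], [-0.784, 0.2745, -0.5568, 0.8253], [-0.0004, -0.8971, -0.4418, 0.7401], [0.0, 0.0, 0.0, 1.0]]
top [[440.9245497622604, 0.0, 275.5034307339492], [0.0, 440.9245497622604, 209.17698632826546], [0.0, 0.0, 1.0]] [[-0.055, -0.9709, 0.2329, 0.3044], [-0.9985, 0.0546, -0.0082, 0.0413], [-0.0048, -0.233, -0.9725, 1.2073], [0.0, 0.0, 0.0, 1.0]]
```

View pics/scene0.png

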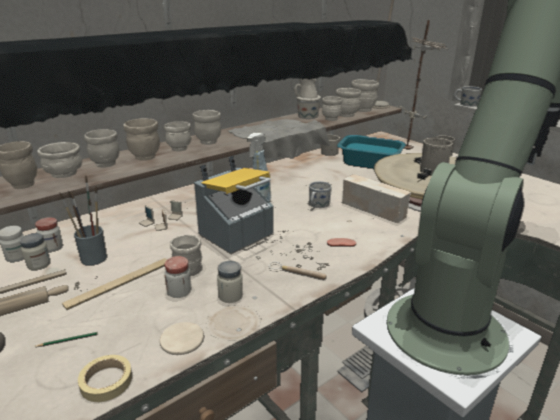

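View pics/top0.png

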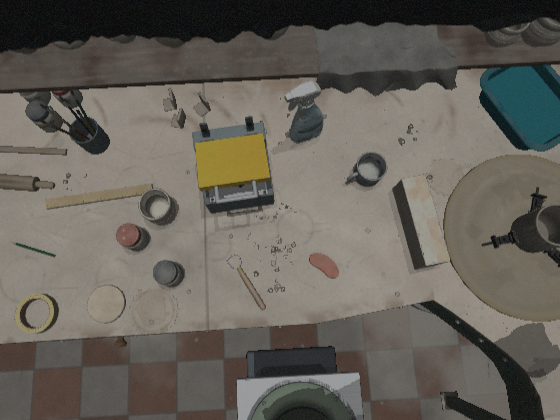

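The scene view shows the console at about (235,205) with the yellow cover at (237,180). In the top view the cover spans about (195–270, 128–188), with the handle below it near y≈190. The arm is clear of all this, off to the right.

```bash
cat > h.py <<'E'
import cv2, numpy as np
from workcell import bot, vision
from scipy.spatial.transform import Rotation as R
def ray(m,p):
    d=m['T'][:3,:3]@np.linalg.solve(m['mtx'],[p[0],p[1],1]); return m['T'][:3,3],d
def onz(m,p,z):
    o,d=ray(m,p); return o+d*(z-o[2])/d[2]
def proj(m,P):
    c=np.linalg.inv(m['T'])@np.append(P,1); q=m['mtx']@c[:3]; return q[:2]/q[2]
def yellow(f):
    h=cv2.cvtColor(f,cv2.COLOR_BGR2HSV); k=cv2.inRange(h,(20,170,90),(35,255,255))
    c=max(cv2.findContours(k,0,1)[0],key=cv2.contourArea); return k,c
E
python3 - <<'E'
from h import *
m=vision.camera_model('top'); f=cv2.imread('pics/top0.png')
k,c=yellow(f)
pts=np.array([onz(m,p[0],0.192)[:2] for p in c])
r=cv2.minAreaRect((pts*1000).astype(np.float32)); print(r,np.round(cv2.boxPoints(r),1).tolist())
hull=cv2.approxPolyDP(cv2.convexHull(c),4,True)[:,0]; print([(p.tolist(),np.round(onz(m,p,.192),4).tolist()) for p in hull])
ms=vision.camera_model('scene'); fs=cv2.imread('pics/scene0.png'); _,cs=yellow(fs)
hs=cv2.approxPolyDP(cv2.convexHull(cs),3,True)[:,0]; print([(p.tolist(),np.round(onz(ms,p,.192),4).tolist()) for p in hs])
a=cv2.resize(f[100:230,170:300],None,fx=4.5,fy=4.5,interpolation=cv2.INTER_CUBIC); cv2.imwrite('pics/crop1.png',a)
E
```

```text
((664.3922119140625, 100.46866607666016), (11.328804969787598, 16.98471450805664), 16.242033004760742) [[656.5999755859375, 107.0], [661.2999877929688, 90.69999694824219], [672.2000122070312, 93.9000015258789], [667.5, 110.19999694824219]]
[([248, 162], [0.6691, 0.093, 0.192]), ([242, 166], [0.6597, 0.1079, 0.192])]Traceback (most recent call last):
  File "<stdin>", line 7, in <module>
  File "h.py", line 12, in yellow
    c=max(cv2.findContours(k,0,1)[0],key=cv2.contourArea); return k,c
ValueError: max() iterable argument is empty
```

```bash
python3 - <<'E'
import cv2
for n,p in(('top',(150,235)),('scene',(180,230))):
    h=cv2.cvtColor(cv2.imread(f'pics/{n}0.png'),cv2.COLOR_BGR2HSV); print(h[p], h[p[0]+6,p[1]+6])
E
sed -i 's/(20,170,90),(35,255,255)/(18,170,110),(30,255,255)/' h.py
python3 - <<'E'
from h import *
m=vision.camera_model('top'); f=cv2.imread('pics/top0.png')
k,c=yellow(f)
pts=np.array([onz(m,p[0],0.192)[:2] for p in c])
r=cv2.minAreaRect((pts*1000).astype(np.float32)); print(r,np.round(cv2.boxPoints(r),1).tolist())
hull=cv2.approxPolyDP(cv2.convexHull(c),4,True)[:,0]; print([(p.tolist(),np.round(onz(m,p,.192),4).tolist()) for p in hull])
ms=vision.camera_model('scene'); fs=cv2.imread('pics/scene0.png'); _,cs=yellow(fs)
hs=cv2.approxPolyDP(cv2.convexHull(cs),3,True)[:,0]; print([(p.tolist(),np.round(onz(ms,p,.192),4).tolist()) for p in hs])
a=cv2.resize(f[100:230,170:300],None,fx=4.5,fy=4.5,interpolation=cv2.INTER_CUBIC); cv2.imwrite('pics/crop1.png',a)
E
```

```text
[ 23 168 152] [ 23 168 152]
[ 23 150 219] [ 26  29 140]
((664.3922119140625, 100.46866607666016), (11.328804969787598, 16.98471450805664), 16.242033004760742) [[656.5999755859375, 107.0], [661.2999877929688, 90.69999694824219], [672.2000122070312, 93.9000015258789], [667.5, 110.19999694824219]]
[([248, 162], [0.6691, 0.093, 0.192]), ([242, 166], [0.6597, 0.1079, 0.192])]Traceback (most recent call last):
  File "<stdin>", line 7, in <module>
  File "h.py", line 12, in yellow
    c=max(cv2.findContours(k,0,1)[0],key=cv2.contourArea); return k,c
ValueError: max() iterable argument is empty
```

```bash

sed -i 's/(18,170,110)/(18,130,110)/' h.py
python3 - <<'E'
from h import *
m=vision.camera_model('top'); f=cv2.imread('pics/top0.png')
k,c=yellow(f)
pts=np.array([onz(m,p[0],0.192)[:2] for p in c])
r=cv2.minAreaRect((pts*1000).astype(np.float32)); print(r,np.round(cv2.boxPoints(r),1).tolist())
hull=cv2.approxPolyDP(cv2.convexHull(c),4,True)[:,0]; print([(p.tolist(),np.round(onz(m,p,.192),4).tolist()) for p in hull])
ms=vision.camera_model('scene'); fs=cv2.imread('pics/scene0.png'); _,cs=yellow(fs)
hs=cv2.approxPolyDP(cv2.convexHull(cs),3,True)[:,0]; print([(p.tolist(),np.round(onz(ms,p,.192),4).tolist()) for p in hs])
a=cv2.resize(f[100:230,170:300],None,fx=4.5,fy=4.5,interpolation=cv2.INTER_CUBIC); cv2.imwrite('pics/crop1.png',a)
E
```

```text
((677.0433959960938, 133.6631317138672), (115.78366088867188, 172.16172790527344), 5.47407341003418) [[611.2000122070312, 213.8000030517578], [627.5999755859375, 42.5], [742.9000244140625, 53.5], [726.5, 224.89999389648438]]
[([262, 134], [0.74, 0.0555, 0.192]), ([269, 177], [0.6281, 0.044, 0.192]), ([199, 187], [0.6125, 0.2129, 0.192]), ([195, 143], [0.7257, 0.2211, 0.192])]
[([268, 172], [0.6692, 0.0145, 0.192]), ([268, 176], [0.6429, 0.0345, 0.192]), ([228, 192], [0.6193, 0.1974, 0.192]), ([203, 183], [0.7211, 0.2211, 0.192]), ([243, 168], [0.7472, 0.0574, 0.192])]
```

View pics/crop1.png

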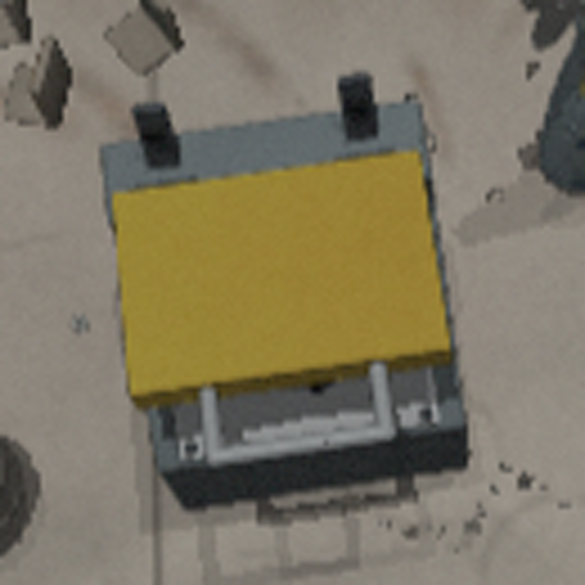

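```bash

python3 - <<'E'
from h import *
m=vision.camera_model('top')
P=lambda x,y,z:onz(m,(170+(x-1.75)/4.5,100+(y-1.75)/4.5),z)
bl,br,fl,fr=P(113,192,.194),P(420,150,.194),P(133,392,.194),P(447,350,.194)
hl,hr=P(211,456,.189),P(390,435,.189)
g=lambda a,b:np.degrees(np.arctan2(-(a-b)[0],(a-b)[1]))
for n,a,b in(('back',bl,br),('front',fl,fr),('handle',hl,hr)): print(n,np.round(a,4),np.round(b,4),round(g(a,b),2),(a+b)[:2]/2,np.linalg.norm(a-b))
ba,bb=P(103,150,.187),P(412,97,.187);print('riser back',ba,bb,g(ba,bb),np.linalg.norm(ba-bb))
print('sides',np.degrees(np.arctan2((bl-fl)[1],(bl-fl)[0])),np.degrees(np.arctan2((br-fr)[1],(br-fr)[0])))
E
```

```text
back [0.7268 0.2214 0.194 ] [0.7418 0.053  0.194 ] 5.09 [0.73434115 0.13723179] 0.16907281612249228
front [0.6126 0.2122 0.194 ] [0.6265 0.0442 0.194 ] 4.73 [0.61952642 0.12818161] 0.16860966413821127
handle [0.5764 0.1722 0.189 ] [0.5826 0.0769 0.189 ] 3.71 [0.57947535 0.12454153] 0.09554372233003772
riser back [0.75484552 0.22789275 0.187     ] [0.77665974 0.05601993 0.187     ] 7.233345629132063 0.17325162734948402
sides 4.620857349271594 4.3941250089411215
```

```bash
cat >> h.py <<'E'
YAW=np.radians(4.8); HIN=np.array([.743,.138,.190])
f_=np.array([np.cos(YAW),np.sin(YAW),0]); l_=np.array([-np.sin(YAW),np.cos(YAW),0]); u_=np.array([0,0,1.])
def rot(a,spin=0):   # tool pointing forward, a deg below horizontal; spin about the tool axis, + = counterclockwise seen from behind tool
    a=np.radians(a); z=np.cos(a)*f_-np.sin(a)*u_; x=np.sin(a)*f_+np.cos(a)*u_
    M=np.c_[x,np.cross(z,x),z]; return R.from_rotvec(-np.radians(spin)*z).as_matrix()@M
def push(th,a,gap=0,back=0):  # TCP to push the bar from beneath with shut fingers
    c,s=np.cos(th),np.sin(th); b=HIN+(-.163*c-.006*s)*f_+(.163*s-.006*c)*u_
    M=rot(a); return b-(.016+gap)*M[:,0]+(.015-back)*M[:,2],M
def cmd(p,M):
    s=bot.observe(); Rc=R.from_euler('xyz',s['tool_rot']).as_matrix()
    sl=Rc.T@(np.array(p)-s['position'])*100; tu=np.degrees(R.from_matrix(Rc.T@M).as_rotvec())
    return 'p',np.round(p,3).tolist(),'slide',np.round(sl,1).tolist(),'turn',np.round(tu,1).tolist()
E
python3 - <<'E'
from h import *
s=bot.observe();Rc=R.from_euler('xyz',s['tool_rot']).as_matrix()
print(cmd([.42,-.35,.33],Rc)); print(cmd([.5,.0,.33],rot(80)));print(push(0,45,.015,.06))
E
```

```text
('p', [0.42, -0.35, 0.33], 'slide', [33.2, -19.1, -9.9], 'turn', [0.0, 0.0, 0.0])
('p', [0.5, 0.0, 0.33], 'slide', [48.8, -51.4, -9.9], 'turn', [-0.7, 10.0, 7.9])
(array([0.52702002, 0.11986365, 0.19389949]), array([[ 0.70462686,  0.08367784,  0.70462686],
       [ 0.05916917, -0.99649286,  0.05916917],
       [ 0.70710678,  0.        , -0.70710678]]))
```

arm_command:
  gripper: [0,0,0,0,0]
  slide:
    - [6,-3.5,-5]
    - [12,-7,-9.9]
    - [18,-10.5,-9.9]
    - [24,-14,-9.9]
    - [29,-17,-9.9]
  turn:
    - [0,0,0]
    - [0,0,0]
    - [0,0,0]
    - [0,0,0]
    - [0,0,0]
  force: 40

```text
clock: 0.72
position: [0.3489, -0.4119, 0.3284]
tool_rot: [3.141, -0.0, 0.223]
force: [1.3, -1.7, 0.3]
grip_width: -0.0002
```

```bash
python3 - <<'E'
from h import *
print(np.round(bot.observe()['qpos'],2),cmd([.48,.02,.33],rot(80)))
E
```

```text
[ 0.86  0.29 -0.13  1.69  0.04  1.16 -0.63] ('p', [0.48, 0.02, 0.33], 'slide', [22.3, -39.2, -0.2], 'turn', [-0.7, 10.0, 7.9])
```

arm_command:
  gripper: [0,0,0,0,0]
  slide:
    - [4.5,-6,0]
    - [8.5,-12,0]
    - [12,-18,0]
    - [15,-24,0]
    - [17,-30,0]
  turn:
    - [0,2,2]
    - [0,4,3]
    - [0,6,5]
    - [0,8,6]
    - [0,10,8]

```text
clock: 1.35
position: [0.4421, -0.1148, 0.3279]
tool_rot: [-3.129, -0.175, 0.081]
force: [2.0, 0.5, -0.3]
grip_width: 0.0
```

arm_command:
  gripper: [0,0,0]
  slide:
    - [0,-4,0]
    - [0,-6,0]
    - [0,-6,0]
  turn:
    - [0,0,0]
    - [0,0,0]
    - [0,0,0]

```text
clock: 1.72
position: [0.4367, -0.0561, 0.3288]
tool_rot: [-3.129, -0.174, 0.084]
force: [0.5, 0.0, 0.0]
grip_width: 0.0001
```

```bash
python3 - <<'E'
from h import *
s=bot.observe();print(s['position'],np.round(s['qpos'],2))
p,M=push(0,45,.015,.06);print(cmd(p+[-.03,0,.03],M)); print(cmd(p,M))
E
```

```text
[ 0.43671513 -0.05605475  0.32877166] [ 0.41  0.04 -0.41  2.03 -0.02  0.91 -1.47]
('p', [0.497, 0.12, 0.224], 'slide', [5.6, -16.9, 11.8], 'turn', [-0.7, 35.0, -0.2])
('p', [0.527, 0.12, 0.194], 'slide', [8.0, -16.6, 15.3], 'turn', [-0.7, 35.0, -0.2])
```

arm_command:
  gripper: [0,0,0,0,0]
  slide:
    - [1.5,-5,2]
    - [3,-10,4]
    - [4.5,-14,6]
    - [5.5,-17,8]
    - [5.5,-17,8]
  turn:
    - [0,8,0]
    - [0,16,0]
    - [0,24,0]
    - [-0.7,30,0]
    - [-0.7,35,0]

```text
clock: 2.35
position: [0.4749, 0.0635, 0.3051]
tool_rot: [3.136, -0.599, 0.063]
force: [0.1, -0.6, -0.3]
grip_width: -0.0001
```

```bash
python3 - <<'E'
from h import *
s=bot.observe();print(s['position'],s['tool_rot'],np.round(s['qpos'],2))
p,M=push(0,45,.015,.06);print(cmd(p,M)); p,M=push(0,45,.012,0);print(cmd(p,M))
E
```

```text
[0.47487703 0.06349929 0.30508052] [ 3.13554777 -0.59882641  0.06285291] [ 0.52 -0.03 -0.86  2.3   0.47  0.31 -2.27]
('p', [0.527, 0.12, 0.194], 'slide', [-1.7, -5.4, 12.3], 'turn', [1.1, 10.7, -0.9])
('p', [0.571, 0.124, 0.154], 'slide', [-0.3, -5.5, 18.1], 'turn', [1.1, 10.7, -0.9])
```

```bash
cat >> h.py <<'E'
def bar(th,a,d=0,spin=90):  # TCP with the handle bar between the pads, d back along the tool
    c,s=np.cos(th),np.sin(th); b=HIN+(-.163*c-.006*s)*f_+(.163*s-.006*c)*u_
    M=rot(a,spin); return b+(.021-d)*M[:,2],M
E
python3 - <<'E'
from h import *
p,M=bar(0,75,.11);print(cmd(p,M))
E
```

```text
('p', [0.558, 0.122, 0.27], 'slide', [5.1, -5.4, 7.7], 'turn', [15.9, -14.5, -90.2])
```

arm_command:
  gripper: [3,3,3,3,3]
  slide:
    - [0,-1,0]
    - [1,-2,0]
    - [1,-3,0]
    - [2,-3,0]
    - [2,-4,0]
  turn:
    - [1.7,-1.6,-10]
    - [3.4,-3.2,-20]
    - [5.1,-4.8,-30]
    - [6.8,-6.4,-40]
    - [8.5,-7.8,-49]

```text
clock: 2.98
position: [0.4901, 0.102, 0.3165]
tool_rot: [2.856, -0.315, 0.988]
force: [-0.6, -0.6, 0.2]
grip_width: 0.03
```

```bash
python3 - <<'E'
from h import *
p,M=bar(0,75,.11);print(np.round(bot.observe()['qpos'],2),cmd(p,M))
E
```

```text
[ 0.46  0.07 -0.84  2.11  0.2   0.58 -1.15] ('p', [0.558, 0.122, 0.27], 'slide', [3.7, 2.6, 7.1], 'turn', [7.4, -6.5, -41.2])
```

arm_command:
  gripper: [3,3,3,3,3]
  slide:
    - [1,0.5,1.5]
    - [2,1,3]
    - [3,2,5]
    - [3.7,2.6,6]
    - [3.7,2.6,6]
  turn:
    - [1.5,-1.3,-9]
    - [3,-2.6,-18]
    - [4.5,-3.9,-27]
    - [6,-5.2,-35]
    - [7.4,-6.5,-41]

```text
clock: 3.6
position: [0.553, 0.1215, 0.279]
tool_rot: [2.883, -0.002, 1.651]
force: [-0.5, -0.3, -0.1]
grip_width: 0.0302
```

```bash
python3 - <<'E'
from h import *
s=bot.observe();print(s['position'],np.round(s['qpos'],2)); p,M=bar(0,75,.11);print(cmd(p,M))
p,M=bar(0,75,0);print(cmd(p,M))
m=vision.camera_model('wrist'); f=vision.grab_frame('wrist')
b=HIN-.163*f_-.006*u_
for q in (b-.045*l_,b+.045*l_): print(proj(m,q)); 
cv2.imwrite('pics/w1.png',f)
E
```

```text
[0.55297605 0.121461   0.27896825] [ 0.35  0.36 -0.89  1.89  0.52  0.84 -0.71]
('p', [0.558, 0.122, 0.27], 'slide', [0.1, 0.2, 1.0], 'turn', [-0.2, -0.1, -0.2])
('p', [0.586, 0.125, 0.164], 'slide', [0.0, 0.3, 12.0], 'turn', [-0.2, -0.1, -0.2])
[281.85201582 263.57711145]
[281.8154242  148.53682419]
```

View pics/w1.png

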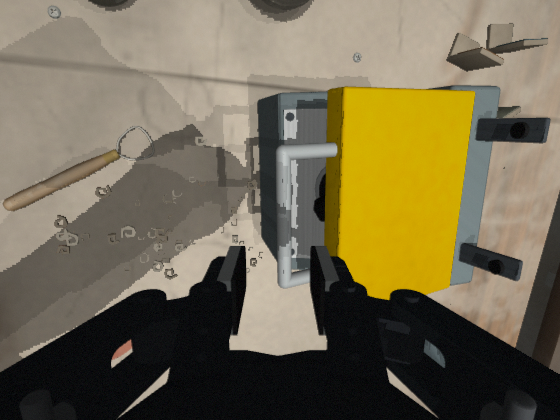

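The wrist view shows the bar from (283,150) to (285,285), centred about (284,217). It lies between the fingers in x, within about 2 mm of the prediction, and about 8 mm to the right in y. The gap to the lip (column 330) takes the far finger.

arm_command:
  gripper: [3,3,3,3,3]
  slide:
    - [-0.3,0.3,3]
    - [-0.5,0.3,6]
    - [-0.5,0.3,9]
    - [-0.5,0.3,12]
    - [-0.5,0.3,12]
  turn:
    - [0,0,0]
    - [0,0,0]
    - [0,0,0]
    - [0,0,0]
    - [0,0,0]

```text
clock: 4.28
position: [0.5857, 0.1197, 0.1632]
tool_rot: [2.883, -0.003, 1.647]
force: [0.4, -0.4, -0.2]
grip_width: 0.0299
```

arm_command:
  gripper: [0.6,0.6,0.6,0.6,0.6]
  slide:
    - [0,0,0]
    - [0,0,0]
    - [0,0,0]
    - [0,0,0]
    - [0,0,0]
  turn:
    - [0,0,0]
    - [0,0,0]
    - [0,0,0]
    - [0,0,0]
    - [0,0,0]
  force: 30

```text
clock: 4.9
position: [0.5851, 0.1204, 0.1656]
tool_rot: [2.881, -0.003, 1.648]
force: [-10.8, -0.2, -0.3]
grip_width: 0.006
```

```bash
python3 - <<'E'
from h import *
s=bot.observe();print(s['position'],s['force'],s['grip_width'])
for t in (.4,.8,1.2,1.55,1.9): print(t,cmd(*bar(t,75,0)))
cv2.imwrite('pics/w2.png',vision.grab_frame('wrist'))
E
```

```text
[0.58508989 0.12037918 0.1655623 ] [-10.83325565  -0.15287209  -0.2812754 ] 0.0060253546898052165
0.4 ('p', [0.596, 0.126, 0.228], 'slide', [0.5, 2.7, -5.7], 'turn', [-0.1, -0.1, -0.4])
0.8 ('p', [0.631, 0.129, 0.282], 'slide', [0.5, 7.5, -10.1], 'turn', [-0.1, -0.1, -0.4])
1.2 ('p', [0.684, 0.133, 0.319], 'slide', [0.5, 13.6, -12.3], 'turn', [-0.1, -0.1, -0.4])
1.55 ('p', [0.739, 0.138, 0.333], 'slide', [0.6, 19.3, -12.1], 'turn', [-0.1, -0.1, -0.4])
1.9 ('p', [0.795, 0.142, 0.326], 'slide', [0.6, 24.5, -10.1], 'turn', [-0.1, -0.1, -0.4])
```

View pics/w2.png

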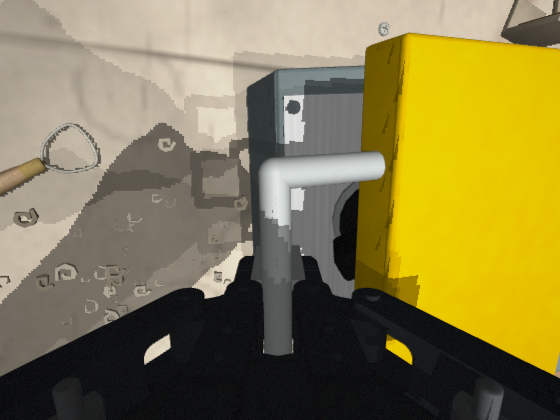

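The bar runs at columns 262–292 between the fingers and disappears at (278,355). The width still reached the commanded 6 mm, so I'm checking whether the bar is at pad depth.

```bash
python3 - <<'E'
from h import *
s=bot.observe();m=vision.camera_model('wrist');Rc=R.from_euler('xyz',s['tool_rot']).as_matrix()
for x in (11,0,-11):
  for d in (0,-19,-35,-50,-65): print(x,d,np.round(proj(m,s['position']+Rc@(np.array([x,0,d])/1000))))
C=np.linalg.inv(np.block([[Rc,s['position'][:,None]],[np.zeros(3),1]]))@m['T'];print(np.round(C,3))
# bar width in px -> depth
E
```

```text
11 0 [279. 242.]
11 -19 [280. 259.]
11 -35 [280. 278.]
11 -50 [280. 300.]
11 -65 [281. 330.]
0 0 [279. 265.]
0 -19 [280. 284.]
0 -35 [280. 305.]
0 -50 [280. 331.]
0 -65 [281. 364.]
-11 0 [279. 286.]
-11 -19 [280. 308.]
-11 -35 [280. 332.]
-11 -50 [280. 360.]
-11 -65 [281. 397.]
[[ 0.    -0.966 -0.258  0.065]
 [ 1.     0.     0.001 -0.001]
 [-0.001 -0.258  0.966 -0.141]
 [ 0.     0.     0.     1.   ]]
```

```bash
python3 - <<'E'
from h import *
s=bot.observe();m2=vision.camera_model('wrist');Rc=R.from_euler('xyz',s['tool_rot']).as_matrix()
T=np.block([[Rc,s['position'][:,None]],[np.zeros(3),1]]);X=np.linalg.inv(T)@m2['T']
R1=R.from_euler('xyz',[2.883,-.002,1.651]).as_matrix();T1=np.block([[R1,np.array([[.55298],[.12146],[.27897]])],[np.zeros(3),1]])
m1=dict(m2,T=T1@X); mt=vision.camera_model('top'); print(m2['mtx'][0,0])
def tri(*o):
    A=0;b=0
    for m,p in o:
        c,d=ray(m,p);d=d/np.linalg.norm(d);P=np.eye(3)-np.outer(d,d);A=A+P;b=b+P@c
    return np.linalg.solve(A,b)
a=(m1,(284,153));b=(m2,(275,173));c=(mt,(170+(211-1.75)/4.5,100+(456-1.75)/4.5))
for o in ((a,b),(a,c),(b,c),(a,b,c)): q=tri(*o);print(np.round(q,4),[np.round(proj(m,q)-p,1) for m,p in o])
E
```

```text
328.58339143604235
[0.5699 0.1684 0.2083] [array([-2.4, -1. ]), array([5.2, 2.2])]
[0.5688 0.1685 0.2176] [array([-0.1,  0. ]), array([-0., -0.])]
[0.5691 0.1694 0.2108] [array([5. , 0.3]), array([0. , 0.6])]
[0.569  0.169  0.2131] [array([-1.6, -1.3]), array([6.9, 2.8]), array([0.1, 0.4])]
```

arm_command:
  gripper: [3,3,3,3,3]
  slide:
    - [0,0,0]
    - [0,0,0]
    - [0,0,-1]
    - [0,0,-2]
    - [0,0,-2.8]
  turn:
    - [0,0,0]
    - [0,0,0]
    - [0,0,0]
    - [0,0,0]
    - [0,0,0]

```text
clock: 5.58
position: [0.5792, 0.1201, 0.1931]
tool_rot: [2.879, -0.003, 1.649]
force: [-0.7, -0.2, 0.7]
grip_width: 0.03
```

arm_command:
  gripper: [0.3,0.3,0.3,0.3,0.3]
  slide:
    - [0,0,0]
    - [0,0,0]
    - [0,0,0]
    - [0,0,0]
    - [0,0,0]
  turn:
    - [0,0,0]
    - [0,0,0]
    - [0,0,0]
    - [0,0,0]
    - [0,0,0]
  force: 30

```text
clock: 6.2
position: [0.5777, 0.1199, 0.1911]
tool_rot: [2.883, -0.003, 1.649]
force: [-10.0, 0.2, 1.8]
grip_width: 0.0088
```

```bash
sed -i 's/HIN=np.array(.*/HIN=np.array([.735,.137,.190])/' h.py; python3 - <<'E'
from h import *
s=bot.observe();print(s['position'],s['force'],s['grip_width'])
Rc=R.from_euler('xyz',s['tool_rot']).as_matrix(); b=s['position']-.019*Rc[:,2]; d=b-HIN; print('bar',b,np.hypot(d@f_,d[2]),np.arctan2(d[2],-d@f_)+.037)
for t in (.2,.6,1.0,1.3,1.6,1.9): print(t,cmd(*bar(t,75,0)))
E
```

```text
[0.57770401 0.11991667 0.19107352] [-10.00325029   0.22557581   1.83778427] 0.008761949279790418
bar [0.57286183 0.11948988 0.20944119] 0.16418978588709945 0.1556852456042388
0.2 ('p', [0.58, 0.124, 0.196], 'slide', [0.4, 0.4, -0.4], 'turn', [-0.2, -0.1, -0.3])
0.6 ('p', [0.603, 0.126, 0.257], 'slide', [0.4, 4.2, -5.7], 'turn', [-0.2, -0.1, -0.3])
1.0 ('p', [0.648, 0.13, 0.304], 'slide', [0.5, 9.7, -9.1], 'turn', [-0.2, -0.1, -0.3])
1.3 ('p', [0.691, 0.133, 0.325], 'slide', [0.5, 14.5, -10.0], 'turn', [-0.2, -0.1, -0.3])
1.6 ('p', [0.739, 0.137, 0.333], 'slide', [0.5, 19.3, -9.5], 'turn', [-0.2, -0.1, -0.3])
1.9 ('p', [0.787, 0.141, 0.326], 'slide', [0.5, 23.8, -7.6], 'turn', [-0.2, -0.1, -0.3])
```

```bash
python3 - <<'E'
from h import *
M=rot(75,90); B=lambda t:M.T@bar(t,75)[0]*100
for t0,t1 in ((.16,.7),(.7,1.25),(1.25,1.6),(1.6,1.9)):
    print(t0,[np.round(B(t)-B(t0),1).tolist()[1:] for t in np.linspace(t0,t1,6)[1:]])
E
```

```text
0.16 [[0.7, -1.6], [1.7, -3.1], [2.7, -4.5], [4.0, -5.8], [5.3, -6.9]]
0.7 [[1.5, -1.0], [3.1, -1.8], [4.8, -2.5], [6.5, -2.9], [8.3, -3.2]]
1.25 [[1.1, -0.1], [2.3, -0.1], [3.4, 0.0], [4.5, 0.2], [5.7, 0.4]]
1.6 [[0.9, 0.3], [1.9, 0.6], [2.8, 1.0], [3.6, 1.4], [4.5, 1.9]]
```

arm_command:
  gripper: [0.3,0.3,0.3,0.3,0.3]
  slide:
    - [0,0.7,-1.6]
    - [0,1.6,-3.1]
    - [0,2.6,-4.5]
    - [0,3.8,-5.8]
    - [0,5.1,-6.9]
  turn:
    - [0,0,0]
    - [0,0,0]
    - [0,0,0]
    - [0,0,0]
    - [0,0,0]

```text
clock: 6.82
position: [0.6069, 0.1227, 0.2712]
tool_rot: [2.887, -0.002, 1.65]
force: [-36.5, -2.3, 21.0]
grip_width: 0.0086
```

```bash
cat > st.py <<'E'
from h import *
s=bot.observe();print(s['clock'],s['position'],s['force'],s['grip_width'],np.round(s['qpos'],2))
Rc=R.from_euler('xyz',s['tool_rot']).as_matrix(); b=s['position']-.019*Rc[:,2]; d=b-HIN; print('bar',b,np.hypot(d@f_,d[2]),np.arctan2(d[2],-d@f_)+.037)
E
python3 st.py
```

```text
6.825 [0.60694892 0.12266398 0.27122749] [-36.49786482  -2.26088956  21.02572844] 0.008551261456916086 [ 0.3   0.46 -0.85  1.77  0.57  0.89 -0.71]
bar [0.60218324 0.12225811 0.28961562] 0.16663762562069012 0.67775132718807
```

arm_command:
  gripper: [0.3,0.3,0.3,0.3,0.3]
  slide:
    - [0,1.3,-1.2]
    - [0,2.9,-2.1]
    - [0,4.6,-2.8]
    - [0,6.3,-3.3]
    - [0,8.1,-3.6]
  turn:
    - [0,0,0]
    - [0,0,0]
    - [0,0,0]
    - [0,0,0]
    - [0,0,0]

```text
clock: 7.45
position: [0.6791, 0.1288, 0.3279]
tool_rot: [2.881, -0.005, 1.65]
force: [-3.4, 7.4, -1.5]
grip_width: 0.0084
```

```bash
python3 st.py
```

```text
7.45 [0.67908435 0.12884479 0.32785761] [-3.44379647  7.36181671 -1.49152377] 0.008417866917473562 [ 0.26  0.53 -0.85  1.51  0.56  1.06 -0.62]
bar [0.67420237 0.12837211 0.34621361] 0.16781288425917545 1.233813605160138
```

arm_command:
  gripper: [0.3,0.3,0.3,0.3,0.3]
  slide:
    - [0.1,1.1,-0.1]
    - [0.1,2.3,0]
    - [0.2,3.4,0.1]
    - [0.2,4.5,0.3]
    - [0.2,5.7,0.5]
  turn:
    - [0,0,0]
    - [0,0,0]
    - [0,0,0]
    - [0,0,0]
    - [0,0,0]

```text
clock: 8.07
position: [0.7356, 0.1342, 0.3379]
tool_rot: [2.879, -0.003, 1.649]
force: [-3.5, 3.1, 5.1]
grip_width: 0.0088
```

```bash
python3 st.py
```

```text
8.075 [0.73561828 0.13418857 0.33794795] [-3.52224568  3.05836652  5.05953844] 0.00876266130378229 [ 0.2   0.62 -0.82  1.34  0.59  1.15 -0.58]
bar [0.73071406 0.13373929 0.35629861] 0.16636067117894957 1.580480249316005
```

arm_command:
  gripper: [0.3,0.3,0.3,0.3,0.3]
  slide:
    - [0,0.9,0.3]
    - [0,1.8,0.6]
    - [0,2.6,0.9]
    - [0,3.4,1.3]
    - [0,4,1.6]
  turn:
    - [0,0,0]
    - [0,0,0]
    - [0,0,0]
    - [0,0,0]
    - [0,0,0]

```text
clock: 8.7
position: [0.7782, 0.1382, 0.3323]
tool_rot: [2.88, -0.004, 1.65]
force: [-2.2, 5.9, 3.5]
grip_width: 0.0087
```

```bash
python3 st.py
```

```text
8.7 [0.77816776 0.13819849 0.33231769] [-2.24908095  5.9278704   3.51797671] 0.008679327515469156 [ 0.15  0.69 -0.8   1.21  0.61  1.2  -0.55]
bar [0.77327338 0.13773069 0.35067052] 0.16514926102696825 1.8412179286258068
```

arm_command:
  gripper: [0.3,0.3,0.3,0.3]
  slide:
    - [0,0.4,0.2]
    - [0,0.8,0.4]
    - [0,1,0.5]
    - [0,1,0.5]
  turn:
    - [0,0,0]
    - [0,0,0]
    - [0,0,0]
    - [0,0,0]

```text
clock: 9.2
position: [0.7808, 0.1388, 0.3297]
tool_rot: [2.897, 0.0, 1.651]
force: [-95.5, -13.9, 39.3]
grip_width: 0.0086
```

```bash
python3 st.py
```

```text
9.2 [0.78078058 0.13881074 0.32966331] [-95.521449   -13.88976884  39.33616821] 0.008614098009613219 [ 0.14  0.71 -0.8   1.18  0.61  1.22 -0.54]
bar [0.77619753 0.13844682 0.34809869] 0.16337227937307464 1.8625699001916187
```

The cover is on its stop, because the wrist force jumped to about 100 N. I'll ease off, release and retreat.

arm_command:
  gripper: [0.3,0.3,3,3,3]
  slide:
    - [0,-0.5,-0.2]
    - [0,-0.7,-0.3]
    - [0,-0.7,-0.3]
    - [0,-0.7,-0.3]
    - [0,-0.7,-1]
  turn:
    - [0,0,0]
    - [0,0,0]
    - [0,0,0]
    - [0,0,0]
    - [0,0,0]

```text
clock: 9.82
position: [0.7796, 0.1368, 0.3376]
tool_rot: [2.881, -0.003, 1.648]
force: [0.7, 0.3, 0.3]
grip_width: 0.0301
```

arm_command:
  gripper: [3,3,3,3,3]
  slide:
    - [0,0,-3]
    - [0,0,-6]
    - [0,-3,-8]
    - [0,-8,-8]
    - [0,-13,-8]
  turn:
    - [0,0,0]
    - [0,0,0]
    - [0,0,0]
    - [0,0,0]
    - [0,0,0]

```text
clock: 10.45
position: [0.6323, 0.1256, 0.3818]
tool_rot: [2.879, -0.003, 1.648]
force: [-0.6, 1.4, 1.7]
grip_width: 0.0303
```

arm_command:
  gripper: [8.5,8.5,8.5]
  slide:
    - [0,-5,0]
    - [0,-7,0]
    - [0,-7,0]
  turn:
    - [-8,0,0]
    - [-8,0,0]
    - [-8,0,0]

```text
clock: 10.82
position: [0.5646, 0.1199, 0.3642]
tool_rot: [2.739, -0.001, 1.649]
force: [1.3, -0.1, 0.5]
grip_width: 0.0822
```

```bash
python3 - <<'E'
from h import *
s=bot.observe();print(s['clock'],s['position'],s['force'],np.round(s['qpos'],2),s['tool_rot'])
m=vision.camera_model('wrist');cv2.imwrite('pics/w3.png',vision.grab_frame('wrist'));np.savez('w3.npz',**m)
K=HIN-.075*f_-.06*u_; ax=-np.sin(np.radians(23))*f_+np.cos(np.radians(23))*u_
for d in (0,.014,.046): print(proj(m,K+d*ax))
cv2.imwrite('pics/t3.png',vision.grab_frame('top'));cv2.imwrite('pics/s3.png',vision.grab_frame('scene'))
E
```

```text
10.825 [0.56463902 0.119928   0.36416045] [ 1.26185639 -0.13070454  0.46215549] [ 0.44  0.22 -0.95  1.85  0.45  0.82 -0.64] [ 2.73891881e+00 -5.01451893e-04  1.64873127e+00]
[275.47451949 173.47559421]
[275.42687828 175.3618864 ]
[275.30427682 180.21613311]
```

View pics/w3.png

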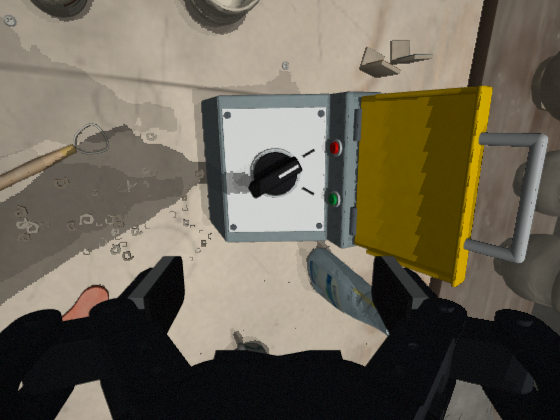

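The wrist view shows the cover leaning back, open, at right. The knob bar runs from (250,190) to the white-line end at (300,160), with its centre near (275,175). That is about 4 mm left of my prediction.

```bash
python3 - <<'E'
from h import *
m=dict(np.load('w3.npz')); f=cv2.imread('pics/w3.png')
g=f.max(2); k=((g<70)&(np.abs(np.indices(g.shape)[1]-275)<40)&(np.abs(np.indices(g.shape)[0]-175)<40)).astype(np.uint8)
n,lab,st,ce=cv2.connectedComponentsWithStats(k); i=1+st[1:,4].argmax(); print(st[i],ce[i])
c=cv2.findContours((lab==i).astype(np.uint8),0,1)[0][0]; print(cv2.minAreaRect(c))
ax=-np.sin(np.radians(23))*f_+np.cos(np.radians(23))*u_; K=HIN-.075*f_-.06*u_
def onp(p,h):
    o,d=ray(m,p); return o+d*(((K+h*ax)-o)@ax)/(d@ax)
s_=np.cross(l_,ax)
a,b=onp((300,160),.046),onp((250,190),.046)
print('len',np.linalg.norm(a-b),'mid-K',[np.round(((a+b)/2-K)@e*1000,1) for e in(s_,l_,ax)],'ang left of upslope',np.degrees(np.arctan2((a-b)@l_,(a-b)@s_)))
q=onp(ce[i],.03);print('centroid-K',[(q-K)@e*1000 for e in(s_,l_)])
for p in((228,113),(320,113),(234,227),(318,227)): q=onp(p,.001);print(p,[round((q-K)@e*1000,1) for e in(s_,l_)])
cv2.imwrite('pics/c3.png',cv2.resize(f[85:245,200:360],None,fx=3.6,fy=3.6,interpolation=cv2.INTER_CUBIC))
E
```

```text
[ 248  152   54   46 1632] [273.07904412 174.37316176]
((274.9730529785156, 176.76536560058594), (46.65947723388672, 49.553768157958984), 15.255118370056152)
len 0.06255048526782009 mid-K [np.float64(-0.6), np.float64(5.5), np.float64(46.0)] ang left of upslope 30.816771780917815
centroid-K [np.float64(-2.5327265167006505), np.float64(3.757458514291237)]
(228, 113) [np.float64(-54.1), np.float64(70.5)]
(320, 113) [np.float64(51.7), np.float64(70.0)]
(234, 227) [np.float64(-52.7), np.float64(-67.4)]
(318, 227) [np.float64(53.1), np.float64(-68.1)]
```

View pics/c3.png

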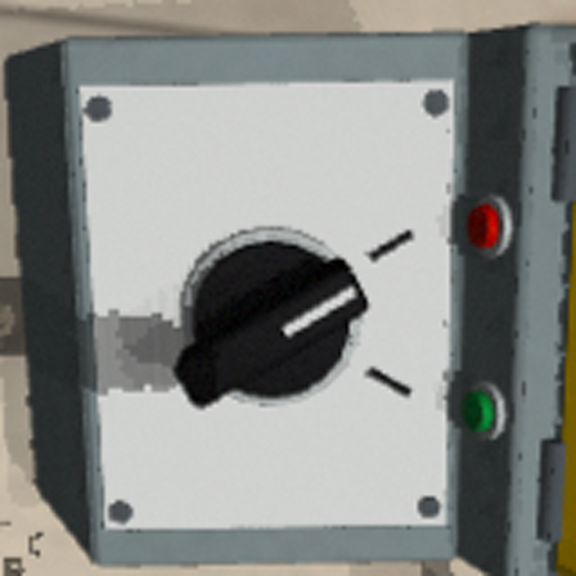

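```bash
cat >> h.py <<'E'
AX=-np.sin(np.radians(23))*f_+np.cos(np.radians(23))*u_
KN=HIN-.075*f_-.06*u_+.002*l_
E
python3 - <<'E'
from h import *
print(cmd(KN+.12*AX,rot(67,210)))
E
```

```text
('p', [0.613, 0.129, 0.24], 'slide', [0.4, -0.5, 13.2], 'turn', [0.1, 0.0, -120.4])
```

arm_command:
  gripper: [8.5,8.5,8.5,8.5,8.5]
  slide:
    - [0,0,0]
    - [0,0,0]
    - [0,0,0]
    - [0,0,0]
    - [0,0,0]
  turn:
    - [0,0,-10]
    - [0,0,-20]
    - [0,0,-30]
    - [0,0,-40]
    - [0,0,-50]

```text
clock: 11.6
position: [0.5671, 0.1208, 0.3637]
tool_rot: [2.873, 0.302, 2.485]
force: [0.1, -0.5, 0.4]
grip_width: 0.0848
```

arm_command:
  gripper: [8.5,8.5,8.5,8.5,8.5]
  slide:
    - [0,0,0]
    - [0,0,0]
    - [0,0,0]
    - [0,0,0]
    - [0,0,0]
  turn:
    - [0,0,-10]
    - [0,0,-20]
    - [0,0,-30]
    - [0,0,-40]
    - [0,0,-50]

```text
clock: 12.22
position: [0.5671, 0.1207, 0.3638]
tool_rot: [-3.071, 0.395, -2.87]
force: [0.3, 0.2, -0.2]
grip_width: 0.0848
```

```bash
python3 - <<'E'
from h import *
s=bot.observe();print(s['clock'],s['position'],np.round(s['qpos'],2))
print(cmd(KN+.12*AX,rot(67,210)))
E
```

```text
12.225 [0.56710741 0.12072161 0.36382853] [ 0.68  0.34 -1.31  1.84  0.65  0.92  0.94]
('p', [0.613, 0.129, 0.24], 'slide', [0.4, 0.5, 13.2], 'turn', [0.1, 0.0, -20.1])
```

arm_command:
  gripper: [8.5,8.5,8.5,8.5,8.5]
  slide:
    - [0.1,0.1,2]
    - [0.2,0.2,5]
    - [0.4,0.5,9]
    - [0.4,0.5,12]
    - [0.4,0.5,13]
  turn:
    - [0,0,-7]
    - [0,0,-14]
    - [0,0,-20]
    - [0,0,-20]
    - [0,0,-20]

```text
clock: 12.85
position: [0.6126, 0.1291, 0.2404]
tool_rot: [-2.938, 0.346, -2.505]
force: [0.3, 0.6, 0.7]
grip_width: 0.0851
```

```bash
python3 - <<'E'
from h import *
s=bot.observe();print(s['clock'],s['position'],np.round(s['qpos'],2))
print(cmd(KN+.12*AX,rot(67,210)))
print(cmd(KN+.018*AX,rot(67,210)))
m=vision.camera_model('wrist');f=vision.grab_frame('wrist')
print(proj(m,KN+.014*AX),proj(m,KN+.046*AX));cv2.imwrite('pics/w4.png',f)
E
```

```text
12.85 [0.61261632 0.12910105 0.24037984] [ 0.47  0.57 -1.14  1.9   1.    0.83  1.01]
('p', [0.613, 0.129, 0.24], 'slide', [-0.0, -0.1, 0.0], 'turn', [0.2, -0.1, -0.4])
('p', [0.653, 0.132, 0.147], 'slide', [-0.1, -0.1, 10.2], 'turn', [0.2, -0.1, -0.4])
[275.93332904 208.71799983] [275.79337598 220.76469845]
```

View pics/w4.png

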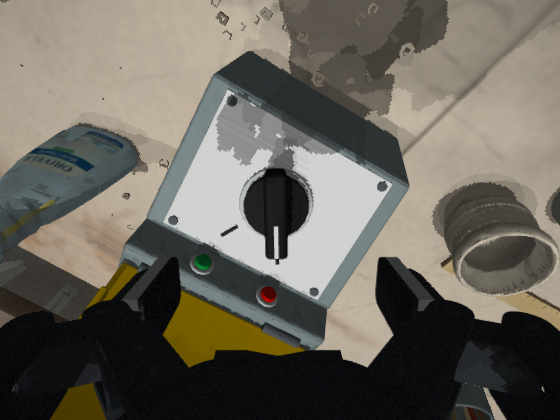

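The bar is aligned with the tool at column 276, and the disc centre is near (277,203) against a predicted row of 209. I'll shift 3 mm along tool +x while descending.

arm_command:
  gripper: [8.5,8.5,8.5,8.5,8.5]
  slide:
    - [0.2,0,3]
    - [0.2,0,6]
    - [0.2,0,8]
    - [0.2,0,10]
    - [0.2,0,10.2]
  turn:
    - [0,0,0]
    - [0,0,0]
    - [0,0,0]
    - [0,0,0]
    - [0,0,0]

```text
clock: 13.52
position: [0.6507, 0.1311, 0.1476]
tool_rot: [-2.936, 0.347, -2.505]
force: [-1.0, -0.5, 1.2]
grip_width: 0.0849
```

arm_command:
  gripper: [1.2,1.2,1.2,1.2,1.2]
  slide:
    - [0,0,0]
    - [0,0,0]
    - [0,0,0]
    - [0,0,0]
    - [0,0,0]
  turn:
    - [0,0,0]
    - [0,0,0]
    - [0,0,0]
    - [0,0,0]
    - [0,0,0]
  force: 30

```text
clock: 14.15
position: [0.6506, 0.1304, 0.1481]
tool_rot: [-2.934, 0.347, -2.505]
force: [-3.7, -4.8, 10.1]
grip_width: 0.0156
```

arm_command:
  gripper: [1.2,1.2,1.2]
  slide:
    - [0,0,0]
    - [0,0,0]
    - [0,0,0]
  turn:
    - [0,0,0]
    - [0,0,0]
    - [0,0,0]

```text
clock: 14.52
position: [0.6506, 0.1304, 0.1481]
tool_rot: [-2.934, 0.347, -2.505]
force: [-3.7, -5.8, 8.4]
grip_width: 0.0155
```

```bash
python3 - <<'E'
from h import *
s=bot.observe();print(s['clock'],s['position'],np.round(s['qpos'],2),s['force'],s['grip_width'])
print(cmd(KN+.018*AX,rot(67,210)))
E
```

```text
14.525 [0.65061987 0.13040984 0.14811293] [ 0.35  0.72 -0.99  1.9   1.22  0.75  0.85] [-3.6687223  -5.76763419  8.3864206 ] 0.015534618879784056
('p', [0.653, 0.132, 0.147], 'slide', [-0.2, 0.0, 0.2], 'turn', [-0.0, 0.0, -0.4])
```

arm_command:
  gripper: [1.2,1.2,1.2,1.2,1.2]
  slide:
    - [0,0,-0.1]
    - [0,0,-0.1]
    - [0,0,-0.1]
    - [0,0,-0.1]
    - [0,0,-0.1]
  turn:
    - [0,0,8]
    - [0,0,16]
    - [0,0,24]
    - [0,0,32]
    - [0,0,40]

```text
clock: 15.15
position: [0.6502, 0.1317, 0.1482]
tool_rot: [3.061, 0.394, 3.024]
force: [9.4, 5.4, -13.1]
grip_width: 0.0153
```

arm_command:
  gripper: [1.2,1.2,1.2,1.2,1.2]
  slide:
    - [0,0,0]
    - [0,0,0]
    - [0,0,0]
    - [0,0,0]
    - [0,0,0]
  turn:
    - [0,0,7]
    - [0,0,14]
    - [0,0,19]
    - [0,0,22]
    - [0,0,22]

```text
clock: 15.78
position: [0.6499, 0.1324, 0.1483]
tool_rot: [2.916, 0.335, 2.623]
force: [8.6, 7.6, -12.0]
grip_width: 0.0155
```

```bash
python3 - <<'E'
from h import *
s=bot.observe();print(s['clock'],s['position'],np.round(s['qpos'],2),s['force'],s['moment'],s['grip_width'])
print(cmd(KN+.018*AX,rot(67,210)))
m=vision.camera_model('wrist');f=vision.grab_frame('wrist');cv2.imwrite('pics/w5.png',f)
E
```

```text
15.775 [0.64994282 0.13236125 0.14831193] [ 0.27  0.67 -0.86  1.9   1.14  0.66 -0.19] [  8.58842163   7.55723713 -11.97395322] [ 0.97424095 -0.15613432  1.31566727] 0.015514845878414249
('p', [0.653, 0.132, 0.147], 'slide', [-0.2, 0.1, 0.3], 'turn', [0.2, 0.0, -62.3])
```

View pics/w5.png

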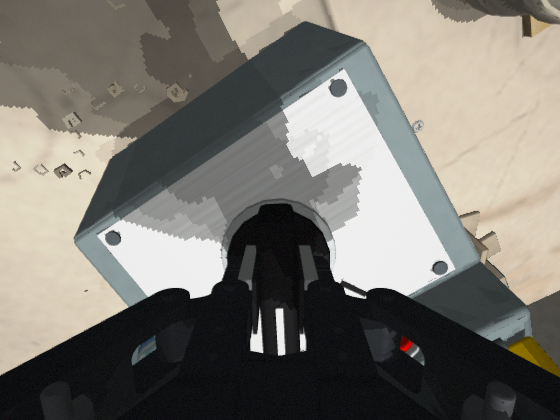

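The bar is firmly between the pads with its white line at (281,330). The 1.3 N m moment shows the stop was reached. I'll add 1.5° and hold about a second.

arm_command:
  gripper: [1.2,1.2,1.2,1.2,1.2]
  slide:
    - [0,0,0]
    - [0,0,0]
    - [0,0,0]
    - [0,0,0]
    - [0,0,0]
  turn:
    - [0,0,1.5]
    - [0,0,1.5]
    - [0,0,1.5]
    - [0,0,1.5]
    - [0,0,1.5]

```text
clock: 16.45
position: [0.6499, 0.1324, 0.1484]
tool_rot: [2.907, 0.33, 2.598]
force: [8.2, 5.6, -10.8]
grip_width: 0.0155
```

arm_command:
  gripper: [1.2,1.2,1.2,1.2,1.2]
  slide:
    - [0,0,0]
    - [0,0,0]
    - [0,0,0]
    - [0,0,0]
    - [0,0,0]
  turn:
    - [0,0,0]
    - [0,0,0]
    - [0,0,0]
    - [0,0,0]
    - [0,0,0]

```text
clock: 17.08
position: [0.6499, 0.1324, 0.1484]
tool_rot: [2.907, 0.33, 2.598]
force: [8.6, 6.6, -11.2]
grip_width: 0.0156
```

```bash
python3 - <<'E'
from h import *
s=bot.observe();print(s['clock'],s['force'],s['moment'],s['moment']@AX,s['grip_width'])
print(cmd(KN+.018*AX,rot(67,210)))
E
```

```text
17.075 [  8.58626915   6.62452823 -11.21489298] [ 0.698951   -0.11970162  1.86546151] 1.4489359818368366 0.015616610327420049
('p', [0.653, 0.132, 0.147], 'slide', [-0.2, 0.1, 0.3], 'turn', [0.2, 0.0, -63.7])
```

arm_command:
  gripper: [8.5,8.5,8.5,8.5,8.5]
  slide:
    - [0,0,0]
    - [0,0,0]
    - [0,0,0]
    - [0,0,0]
    - [0,0,0]
  turn:
    - [0,0,0]
    - [0,0,0]
    - [0,0,0]
    - [0,0,0]
    - [0,0,0]

```text
clock: 17.7
position: [0.6499, 0.131, 0.1484]
tool_rot: [2.909, 0.33, 2.595]
force: [-0.2, -0.8, 0.7]
grip_width: 0.0847
```

arm_command:
  gripper: [8.5,8.5,8.5,8.5,8.5]
  slide:
    - [0,0,0]
    - [0,0,-3]
    - [0,0,-6]
    - [0,0,-10]
    - [0,0,-15]
  turn:
    - [0,0,0]
    - [0,0,0]
    - [0,0,0]
    - [0,0,0]
    - [0,0,0]

```text
clock: 18.32
position: [0.5907, 0.126, 0.2871]
tool_rot: [2.909, 0.329, 2.596]
force: [-0.3, -0.4, 0.9]
grip_width: 0.085
```

arm_command:
  gripper: [8.5,8.5,8.5]
  slide:
    - [0,0,-3]
    - [0,0,-3]
    - [0,0,-3]
  turn:
    - [0,0,0]
    - [0,0,0]
    - [0,0,0]

```text
clock: 18.7
position: [0.5799, 0.1245, 0.3136]
tool_rot: [2.909, 0.33, 2.595]
force: [-0.8, 0.5, -0.3]
grip_width: 0.0848
```

```bash
python3 - <<'E'
from h import *
s=bot.observe();print(s['clock'],s['position'],s['force'],s['grip_width'])
m=vision.camera_model('wrist')
a=vision.grab_frame('wrist')
c=vision.grab_frame('scene');x=cv2.resize(a,(400,300)); y=cv2.resize(c[140:260,170:330],(400,300),interpolation=cv2.INTER_CUBIC)
cv2.imwrite('pics/end.png',np.hstack([x,y]))
# scene/top changes among bystanders
for n in('top','scene'):
    d=cv2.absdiff(vision.grab_frame(n),cv2.imread(f'pics/{n}0.png')).max(2)>60
    k,l,st,ce=cv2.connectedComponentsWithStats(d.astype(np.uint8)); print(n,[r.tolist() for r in st[1:] if r[4]>25])
E
```

```text
18.7 [0.5798914  0.1245395  0.31357931] [-0.83960523  0.53821829 -0.321577  ] 0.08482150727171288
top [[179, 98, 92, 110, 5166], [200, 186, 14, 4, 37], [206, 196, 64, 17, 461], [274, 197, 129, 134, 2773], [266, 211, 10, 4, 27], [177, 214, 27, 27, 120], [207, 243, 40, 45, 348], [241, 265, 65, 60, 874], [240, 271, 22, 31, 77], [494, 323, 66, 55, 2129], [441, 371, 45, 20, 406], [330, 373, 32, 41, 449], [509, 388, 35, 32, 484], [446, 393, 27, 25, 345]]
scene [[266, 0, 54, 40, 513], [393, 0, 8, 14, 73], [522, 40, 15, 34, 250], [262, 54, 5, 8, 26], [515, 74, 5, 6, 26], [445, 78, 6, 8, 36], [481, 78, 19, 11, 69], [512, 111, 47, 51, 561], [193, 115, 97, 42, 1239], [198, 151, 72, 69, 2216], [436, 153, 22, 18, 179], [465, 157, 26, 5, 43], [465, 164, 26, 2, 32], [507, 167, 15, 10, 105], [414, 172, 32, 66, 782], [505, 178, 10, 19, 49], [517, 181, 7, 38, 147], [441, 184, 11, 25, 173], [521, 184, 11, 51, 324], [511, 205, 4, 11, 26], [257, 242, 135, 30, 2125], [252, 246, 11, 7, 45], [401, 289, 13, 11, 68]]
```

View pics/end.png

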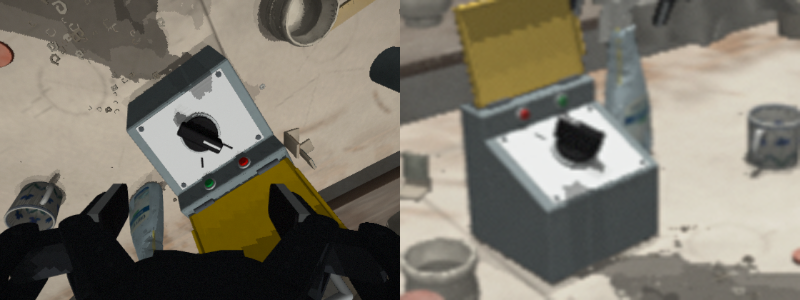

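The final view shows the knob's white line back on its home mark by the red lamp at (225,149), the cover open, and the gripper clear. I'm handing in.

```bash
python3 -c "
from workcell import job_done; print(job_done())"
```

```text
the job is handed in; nothing more can be done
None
```

The kiln start sequence was carried out and handed in at about 19 s of the 64 s allowed; `job_done` gives no verdict, so what follows rests on my own readings.

- **Cover:** I gripped the handle bar and swung the cover over to its stop. The wrist force rose to about 103 N there, under the 120 N limit, and the geometry gave roughly 1.85 rad. I eased off before releasing.
- **Knob:** I gripped the bar and turned it clockwise about 62–64° to its stop. The twisting moment there was about 1.4 N m, far above the spring, and I held it for about 1.3 s. Then I opened the fingers and backed away.
- **Final pictures:** The knob's white line is back on its home mark, the cover leans open, the gripper is clear, and the wrist force is about 0.

**What went wrong or stayed unchecked:**
- My first grasp of the handle missed: the bar was about 25 mm higher than I had assumed, probably because the cover started slightly ajar. The fingers closed below it with about 11 N of force, and I raised the tool and gripped again.
- The before-and-after picture comparison was inconclusive for the things round about. It showed many changed patches; I took them to be the arm, its shadow and the cover, but did not check each one. I noticed no displaced objects in the close views, and never measured the bystanders' positions.

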